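# Make up the helmet and tank paint kits

### The arm

A 6-joint arm with a two-finger parallel gripper is mounted at the origin on the work surface. World frame = base frame: x ahead of the robot, y to its left, z up, the work surface at z = 0. Lengths are in mm, angles in rad, forces in N, time in s.
With the tool pointing down it reaches from about 400 to 825 mm from the base axis. Payload 7 kg.
Tool frame: the origin (TCP) lies at the very end of the fingers, on their centre line; the grasp point (between the pads) lies 19 mm behind it; z points along the fingers, x is the direction in which the jaws open and shut, and the axes are right-handed (so a half turn about z gives the same grasp; the last joint's range is limited). The gripper opens to 85 mm and grips with 20 to 120 N. Pads are 22 mm wide; open, the fingers measure 114 mm over their backs; the gripper's body (76 mm by 85 mm) begins 54 mm behind the grasp point. The pads swing forward as they close: fully open they stand 13 mm farther back than shut.
Start: joints at [1.449, 0.359, 0.012, 0, -1.224, -0.288], TCP at [268.943, 619.084, 231.302] pointing down, gripper open.
Joint ranges: [-3.07, 3.07], [-1.43, 2.12], [-1.02, 1.25], [-3.03, 1.67], [-3.05, -0], [-3.03, 3.03]. Speed limits (rad/s): [2.39, 2.39, 3.01, 3.14, 3.14, 3.14].

### API

Orientations are given as a unit quaternion [w, x, y, z].
In Python, from bench import monitor, eyes, manip, models gives the robot as it stands.
- The arm moves only by the tool carry_out, never from a script. Its argument "moves" is a list of rows, each a list of 7 numbers: the gripper's target within -1 to 1 (fully open at 1, half-way at 0, shut at -1), then the shift along the tool's x, y, z in m, then the turn, a rotation vector about the tool's x, y, z in rad. A call has 1 to 12 rows; each row shifts and turns the commanded pose from where the row before left it, along the tool's axes as they then stand; what a row does not reach is not made up. A row lasts 1/8 s, in which the tool goes at most 62.5 mm and 10.7 degrees, less where a joint would pass 70% of its speed; a pose out of reach is approached as far as the arm can. A call is refused whole if a number of a shift passes 0.0625 or a number of a turn 0.188, either way. A call with a gripper value outside its range is refused whole. The fingers move at their own pace and stop on an object; the grip force is fixed at half the most. Time passes only in rows, so rows that do not move let the fingers close. It gives the time, the measured TCP pose, the force and the opening at its end, in the units of the state.
- monitor.observe(): the state, without advancing time (a new reading comes with each control period).
- eyes.read_camera(name): name is "scene" or "side" or "wrist"; returns a dict with "frame" (384x512x3 uint8, red, green, blue), "fx", "fy", "cx", "cy" (pixels), "rvec" (rotation vector, rad) and "tvec" (3), from world to camera coordinates, as OpenCV has them. Camera axes: x right, y down, z forward; pixel columns grow to the right and rows downward; lengths in mm; the calibration is good to about 2 mm. The wrist camera is an equidistant fisheye: a pixel r from the principal point sees the ray r / f radians off the axis. A picture is of the moment at which its call begins. There is no depth.
- manip.close_job(): hands the job in, once; it reports no verdict.
Trained networks look in the newest picture that a camera, given by its name, has taken for a name from the list of things; names that differ only in an ending like _2 or _b are one class to them, and where a whole thing is asked for, a point or a joint stands for the part that bears it (a point fixed in the world has none). Each returns a list of dicts, best first, with "confidence" (0 to 1); they miss things now and then, are a little off and sometimes report something else, mostly with a low value. They report only what shows in the picture. A call takes as long as a camera call. They do not tell look-alikes from the thing itself.
- models.cut_out(thing, camera): "region" (384x512 bool, what is visible of it) and "pixel" ([column, row] in pixels, amid what is visible of it).
- models.place_of(thing, camera): "pixel" ([column, row] in pixels: a listed point, or the origin of a listed thing).
The state is a dict: "time": time; "joints": joint angles; "joint_velocities": joint speeds; "tau": joint torques, N m; "eef_pos": TCP position; "ee_rot": TCP orientation; "ft_force": force on the tool from outside, world axes, zero at the start; "moment": the same for the moment, N m; "opening": opening from 0.0 (shut) to 1.0 (fully open).
Only numpy, scipy, OpenCV 4.12 (cv2) and the standard library are available. Lean on these libraries where they do the work, as an engineer would, in place of code of your own. Each camera call takes 0.05 s, during which the arm holds its last target. There are 200 camera calls.

### The job

Make up the two paint kits from the stock standing on the bench, one thing to a bay. The three-bay tray is for the helmet: the roll of masking tape goes in its wide bay, and the dropper bottle and the small screw-cap tin in its two narrow bays, whichever way round; the two-bay tray is for the fuel tank: the large screw-cap tin in its wide bay and the ribbed-cap bottle in its narrow bay. Set everything down gently and upright (the roll flat) on the floor of its bay, never dropping it, let go, and leave the siphon jar, the mixing cup and the lever-lid tin standing where they are.

Things in the scene. Friction and masses are not known exactly. Their poses are not given: they have to be found in the camera images.
- tray3: The helmet tray: low plywood tray with THREE bays in a row, fixed to the bench, 228 mm long (its x axis) by 98 mm wide (its y axis). Floor 4 mm thick, rim and dividers 5 mm thick, their tops 19 mm above the bench (15 mm above the floor). One wide bay, 88 x 88 mm inside, centred at x = -65 mm; two narrow bays, 60 mm along x and 88 mm along y, centred at x = +14 mm and x = +79 mm; all at y = 0. Origin: centre of the whole tray on the bench top, z up.
- tray2: The tank tray: made like the other but with TWO bays, fixed to the bench, 163 mm long (its x axis) by 98 mm wide (its y axis), same floor (4 mm) and rim (top 19 mm above the bench). One wide bay, 88 x 88 mm inside, centred at x = -32.5 mm; one narrow bay, 60 mm along x and 88 mm along y, centred at x = +46.5 mm; both at y = 0. Origin: centre of the whole tray on the bench top, z up.
- tape: Roll of cream masking tape on a cardboard core, lying flat with its hole upward: 64 mm outside diameter, 38 mm hole, 50 mm high, about 90 g. Loose. Origin: centre of its underside, z axis up along its axis of revolution.
- dropper: Dropper bottle: slim white plastic bottle, 30 mm diameter up to 50 mm, then a shoulder and a slim pointed black nozzle, 88 mm high in all, about 50 g; standing. Loose. Origin: centre of its underside, z axis up along its axis of revolution.
- small_tin: Small screw-cap tin: bare steel with a paper label, 44 mm diameter, wall straight up to 46 mm, black screw cap 22 mm in diameter from 54 mm to the top at 66 mm, about 100 g; standing. Loose. Origin: centre of its underside, z axis up along its axis of revolution.
- large_tin: Large screw-cap tin: same make, 62 mm diameter, wall straight up to 66 mm, black screw cap 30 mm in diameter from 74 mm to the top at 86 mm, about 220 g; standing. Loose. Origin: centre of its underside, z axis up along its axis of revolution.
- bottle: Ribbed-cap bottle: round white plastic bottle with a paper label, 40 mm diameter up to 56 mm, round shoulder, broad flat-topped ribbed black cap 28 mm (30 mm over its ribs) in diameter from 68 mm to the top at 88 mm, about 110 g; standing. Loose. Origin: centre of its underside, z axis up along its axis of revolution.
- jar: Siphon jar, not wanted: little glass jar 38 mm in diameter, aluminium lid at 40 to 51 mm with a short bent metal tube, 70 mm high in all; standing. Loose. Origin: centre of its underside, z axis up along its axis of revolution.
- cup: Mixing cup, not wanted: open white plastic cup, 54 mm across the rim, 52 mm high, empty; standing. Loose. Origin: centre of its underside, z axis up along its axis of revolution.
- lever_tin: Lever-lid tin, not wanted: bare steel paint tin with a paper label, 62 mm over its top bead, flat pressed lid and no cap, 61 mm high; standing. Loose. Origin: centre of its underside, z axis up along its axis of revolution.
Things that resemble listed ones, but are neither listed nor needed, are in the scene too. Leave any brown or pink look-alike of the dropper alone.

How it is judged:
By the outcome, as a careful person would: the job done as asked, in the order asked, and still so for the second after the job is handed in, with the robot touching nothing.
It also fails if it takes over 136 s, if anything falls off the work surface, if the arm or the gripper's body presses on something with over 40 N, if the wrist force passes 120 N, or if a joint passes its speed limit or range.

## Working session

There is one attempt and no reset: what is moved stays moved. The work goes in short steps, Python scripts to look and compute and a tool call to move; the robot and the scene stay as the last step left them, time stands still between calls to the robot, and variables do not carry over. Pictures are saved under pics/ and viewed, about 12 in all and at most 16, crops included, and the job is handed in when it is done.

Besides the shell and the picture viewer there is one more tool, called after "Emit:" as a command line: name --pt "numbers of a row" for each row, then --argument value for the rest. carry_out: Moves the arm, as the interface text tells. Its arguments: {"type":"object","properties":{"moves":{"type":"array"}},"required":["moves"]}

```bash
mkdir -p pics; ls
cat > h.py <<'E'
import numpy as np, cv2
from bench import monitor, eyes, manip, models
T=['tray3','tray2','tape','dropper','small_tin','large_tin','bottle','jar','cup','lever_tin']
def cam(n):
    c=eyes.read_camera(n); return c
def ray(c,px):
    R=cv2.Rodrigues(np.array(c['rvec'],float))[0]; t=np.array(c['tvec'],float)
    v=np.array([(px[0]-c['cx'])/c['fx'],(px[1]-c['cy'])/c['fy'],1.0])
    if c.get('wr'):
        r=np.hypot(v[0],v[1]); v=np.array([v[0]/r*np.sin(r),v[1]/r*np.sin(r),np.cos(r)])
    return -R.T@t, R.T@v
def atz(c,px,z=0):
    o,d=ray(c,px); return o+d*(z-o[2])/d[2]
E
python3 - <<'E'
from h import *
for n in ['scene','side','wrist']:
    c=cam(n); cv2.imwrite(f'pics/{n}0.png',c['frame'][:,:,::-1])
    c['wr']=n=='wrist'
    o,d=ray(c,(c['cx']+.01,c['cy'])); print(n,o.round(),d.round(2),c['fx'])
    for t in T:
        p=models.place_of(t,n)
        print(t,[(np.round(q['pixel']).tolist(),round(q['confidence'],2),atz(c,q['pixel'])[:2].round().tolist()) for q in p[:4]])
print(monitor.observe())
E
```

```text
pics
scene [ 921. -525.  659.] [-0.4   0.61 -0.69] 414.7681929947695
tray3 [([306.0, 125.0], 0.87, [503.0, 326.0]), ([139.0, 302.0], 0.62, [516.0, -314.0])]
tray2 [([306.0, 125.0], 0.87, [503.0, 326.0]), ([139.0, 302.0], 0.62, [516.0, -314.0])]
tape [([295.0, 229.0], 0.59, [665.0, -15.0])]
dropper [([357.0, 178.0], 0.83, [709.0, 202.0]), ([346.0, 163.0], 0.74, [664.0, 240.0]), ([323.0, 171.0], 0.64, [631.0, 181.0]), ([322.0, 197.0], 0.59, [668.0, 101.0])]
small_tin [([221.0, 236.0], 0.95, [546.0, -112.0]), ([270.0, 265.0], 0.61, [670.0, -119.0]), ([295.0, 230.0], 0.3, [666.0, -17.0])]
large_tin [([218.0, 188.0], 0.73, [454.0, -5.0])]
bottle [([241.0, 160.0], 0.65, [438.0, 109.0])]
jar []
cup []
lever_tin [([270.0, 266.0], 0.94, [671.0, -123.0])]
side [ 229. -553.  771.] [ 0.33  0.58 -0.74] 369.1648285449048
tray3 [([188.0, 141.0], 0.91, [496.0, 332.0]), ([314.0, 306.0], 0.56, [511.0, -315.0])]
tray2 [([188.0, 141.0], 0.91, [496.0, 332.0]), ([314.0, 306.0], 0.56, [511.0, -315.0])]
tape [([292.0, 190.0], 0.72, [661.0, -11.0])]
dropper [([272.0, 164.0], 0.79, [669.0, 104.0]), ([268.0, 1
[... 569 characters left out ...]
ime': 1.65, 'joints': array([ 1.44912388e+00,  3.58623278e-01,  1.18998041e-02,  9.30957832e-06,
       -1.22410201e+00, -2.88119117e-01]), 'joint_velocities': array([-1.77927630e-05, -1.88081123e-03, -1.54603343e-03, -5.13328182e-06,
        2.81328642e-04, -3.69095260e-04]), 'tau': array([ 2.72864263e-04, -5.82973301e+01,  2.93651712e+01,  6.94176123e+00,
       -6.19428920e-04,  1.05091198e-05]), 'eef_pos': array([268.93197805, 619.09024676, 231.28877323]), 'ee_rot': array([-6.07339538e-06, -5.48445414e-01,  8.36186359e-01, -1.39569055e-05]), 'ft_force': array([-0.03544501, -0.71258212,  0.3644415 ]), 'moment': array([-0.04403746,  0.04639942, -0.03863691]), 'opening': 0.9973372435157343}
```

```bash
python3 -c "
import cv2
a=cv2.imread('pics/scene0.png');b=cv2.imread('pics/side0.png')
cv2.imwrite('pics/s1.png',cv2.resize(a[80:360,100:400],None,fx=2.1,fy=2.1,interpolation=2))
cv2.imwrite('pics/s2.png',cv2.resize(b[100:350,140:400],None,fx=2.3,fy=2.3,interpolation=2))
"
```

```text
(no output)
```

View pics/s1.png

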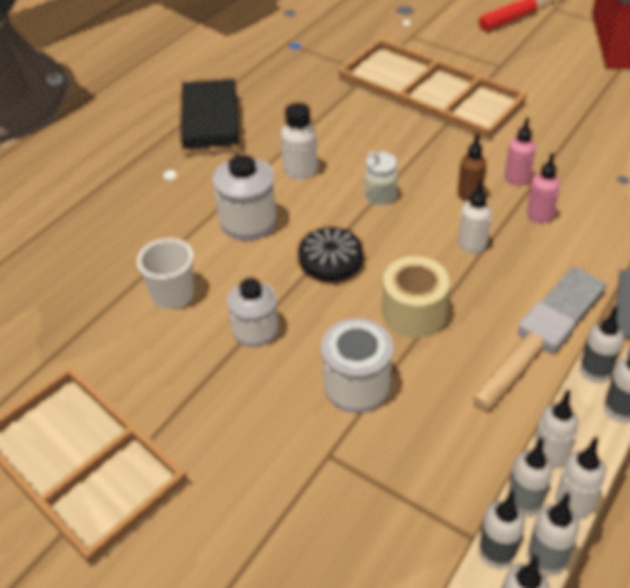

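View pics/s2.png

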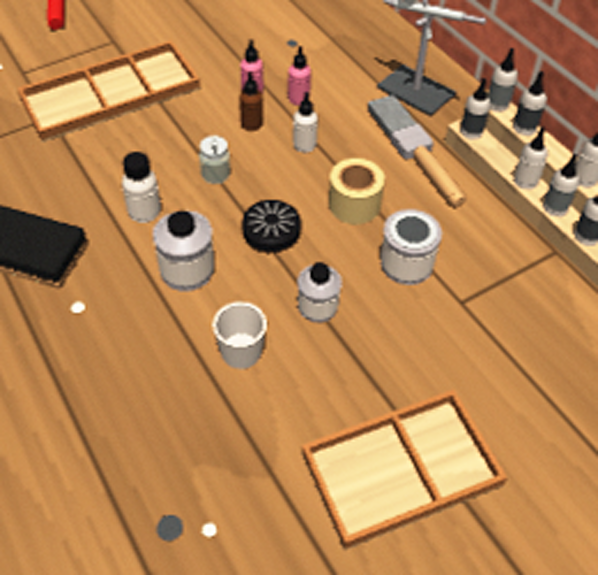

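```bash
cat > fit.py <<'E'
from h import *
from scipy.optimize import minimize
P={'tape':[(32,0),(32,50)],'dropper':[(15,0),(15,50),(4,88)],'small_tin':[(22,0),(22,46),(11,54),(11,66)],
'large_tin':[(31,0),(31,66),(15,74),(15,86)],'bottle':[(20,0),(20,56),(15,68),(15,88)],'jar':[(19,0),(19,51),(5,70)],'lever_tin':[(30,0),(31,61)],'cup':[(20,0),(27,52)]}
def pts(name,p):
    if name in('tray3','tray2'):
        L=114 if name=='tray3' else 81.5
        q=np.array([[sx*L,sy*49,z] for sx in(1,-1) for sy in(1,-1) for z in(0,19)],float)
        c,s=np.cos(p[2]),np.sin(p[2]); q[:,:2]=q[:,:2]@np.array([[c,s],[-s,c]])
        return [q+[p[0],p[1],0]]
    a=np.linspace(0,2*np.pi,25)[:-1]; pr=P[name]
    rings=[np.c_[p[0]+r*np.cos(a),p[1]+r*np.sin(a),0*a+z] for r,z in pr]
    return [np.r_[u,v] for u,v in zip(rings,rings[1:])]
def mask(c,name,p,S=4):
    m=np.zeros((384*S//1,512*S//1),np.uint8)
    K=np.array([[c['fx'],0,c['cx']],[0,c['fy'],c['cy']],[0,0,1.]])
    for q in pts(name,p):
        u=cv2.projectPoints(q,np.array(c['rvec'],float),np.array(c['tvec'],float),K,None)[0].reshape(-1,2)
        cv2.fillConvexPoly(m,cv2.convexHull(np.round((u+.5)*S).astype(np.int32)),1)
    return cv2.resize(m.astype(np.float32),(512,384),interpolation=cv2.INTER_AREA)
def fit(name,views,x0):
    x0=np.array(x0,float)
    def f(x): 
        return sum(np.abs(mask(c,name,x)-r).sum()/r.sum() for c,r in views)
    st=np.array([8,8,.1][:len(x0)])
    sx=np.vstack([x0]+[x0+st*e for e in np.eye(len(x0))])
    r=minimize(f,x0,method='Nelder-Mead',options=dict(initial_simplex=sx,xatol=.05,fatol=1e-4))
    return r.x,r.fun/len(views)
def views(name,x0,cams):
    out=[]
    for c,n in cams:
        m0=mask(c,name,x0); best=None
        for q in models.cut_out(name,n):
            r=np.array(q['region'],np.float32); iou=np.minimum(r,m0).sum()/np.maximum(r,m0).sum()
            if best is None or iou>best[0]: best=(iou,r)
        if best and best[0]>.25: out.append((c,best[1]))
    return out
E
python3 - <<'E'
from fit import *
cams=[(cam('scene'),'scene'),(cam('side'),'side')]
init={'tray3':(500,329,1.2),'tray2':(513,-314,1.2),'tape':(663,-13),'dropper':(669,102),'small_tin':(548,-113),'large_tin':(445,4),'bottle':(443,110),'jar':(550,124),'lever_tin':(668,-120)}
for n,x in init.items():
    best=None
    for t in ([0,.5,1,1.5,2,2.5,3] if 'tray' in n else [None]):
        x0=x if t is None else (x[0],x[1],t)
        v=views(n,x0,cams)
        if v:
            r=fit(n,v,x0)
            if best is None or r[1]<best[1]: best=r
            if t is None: print('   each',[fit(n,[w],x0)[0].round(1).tolist() for w in v])
    print(n,best)
import scipy.spatial.transform as st
s=monitor.observe();print(s['eef_pos'],st.Rotation.from_quat(np.roll(s['ee_rot'],-1)).as_matrix().round(3),s['time'])
E
```

```text
tray3 (array([ 4.94517586e+02,  3.34338364e+02, -5.81483233e-02]), np.float64(0.05830825865268707))
tray2 (array([ 5.12959122e+02, -3.12653870e+02, -1.61359571e-01]), np.float64(0.03364013135433197))
   each [[665.6, -10.3], [668.3, -10.4]]
tape (array([666.69982243, -11.31490898]), np.float64(0.05090422183275223))
   each [[669.9, 109.1], [670.5, 109.1]]
dropper (array([670.56465149, 107.80970001]), np.float64(0.2482990175485611))
   each [[546.5, -113.4], [548.9, -112.6]]
small_tin (array([ 547.77648354, -113.70974255]), np.float64(0.07750357687473297))
   each [[444.3, 6.2], [447.9, 6.5]]
large_tin (array([446.95754981,   4.97315681]), np.float64(0.07576150447130203))
   each [[442.3, 111.2], [443.5, 114.0]]
bottle (array([442.26109812, 111.17942512]), np.float64(0.09234629571437836))
   each [[545.5, 122.7], [547.8, 123.5]]
jar (array([546.06877136, 121.85292816]), np.float64(0.2727651596069336))
   each [[665.2, -116.0], [666.9, -116.4]]
lever_tin (array([ 666.72535133, -116.8237524 ]), np.float64(0.05339588224887848))
[268.92883459 619.08982892 231.3216196 ] [[-0.398 -0.917  0.   ]
 [-0.917  0.398  0.   ]
 [-0.     0.    -1.   ]] 3.85
```

Emit:
carry_out --pt "1 0 0 0 0 0 -0.1366" --pt "1 0 0 0 0 0 -0.1366" --pt "1 0 0 0 0 0 -0.1366" --pt "1 0.05 -0.031 0 0 0 0" --pt "1 0.05 -0.031 0 0 0 0" --pt "1 0.05 -0.031 0 0 0 0" --pt "1 0.05 -0.031 0 0 0 0" --pt "1 0.05 -0.031 0 0 0 0" --pt "1 0.05 -0.031 0 0 0 0" --pt "1 0.05 -0.031 0 0 0 0" --pt "1 0.05 -0.031 0 0 0 0" --pt "1 0.05 -0.031 0 0 0 0"

```text
time: 5.35
eef_pos: [548.8, 167.5, 231.7]
ee_rot: [-0.0, 0.707, -0.707, 0.0]
ft_force: [1.2, 1.0, -0.2]
opening: 1.003
```

Emit:
carry_out --pt "1 0.045 -0.03 0.02 0 0 0" --pt "1 0.045 -0.03 0.02 0 0 0" --pt "1 0.045 -0.03 0.02 0 0 0" --pt "1 0.0435 -0.028 0.02 0 0 0" --pt "1 0 0 0 0 0 0" --pt "1 0 0 0 0 0 0"

```text
time: 6.1
eef_pos: [665.9, -9.7, 151.1]
ee_rot: [-0.0, -0.707, 0.707, 0.0]
ft_force: [-0.5, 1.1, -0.0]
opening: 1.001
```

Run:
```python
from h import *
c=cam('wrist'); cv2.imwrite('pics/w1.png',c['frame'][:,:,::-1]); c['wr']=True
print(c['tvec'],monitor.observe()['eef_pos'])
for t in ['tape','dropper']: print(t,[(np.round(q['pixel']).tolist(),round(q['confidence'],2),atz(c,q['pixel'])[:2].round().tolist()) for q in models.place_of(t,'wrist')])
```

```text
[ -8.14995531 617.07502612 512.91651287] [665.95503687  -8.98622702 151.69668662]
tape [([259.0, 177.0], 0.72, [667.0, -12.0])]
dropper [([146.0, 177.0], 0.71, [667.0, 108.0]), ([99.0, 208.0], 0.64, [631.0, 175.0]), ([77.0, 143.0], 0.62, [709.0, 193.0]), ([53.0, 182.0], 0.58, [664.0, 239.0])]
```

View pics/w1.png

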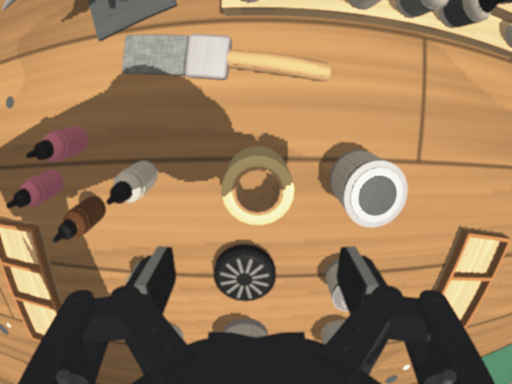

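Emit:
carry_out --pt "1 0.002 -0.001 0.045 0 0 0" --pt "1 0 0 0.045 0 0 0" --pt "1 0 0 0.03 0 0 0" --pt "1 0 0 0.019 0 0 0" --pt "1 0 0 0 0 0 0" --pt "-1 0 0 0 0 0 0" --pt "-1 0 0 0 0 0 0" --pt "-1 0 0 0 0 0 0" --pt "-1 0 0 0 0 0 0" --pt "-1 0 0 0 0 0 0" --pt "-1 0 0 0 0 0 0"

```text
time: 7.62
eef_pos: [668.4, -11.1, 14.6]
ee_rot: [-0.001, 0.707, -0.707, 0.001]
ft_force: [-1.0, 1.2, 7.0]
opening: 0.74
```

Run:
```python
from h import *
c=cam('wrist'); b=cam('side')['frame'][:,:,::-1]
cv2.imwrite('pics/g1.png',np.hstack([c['frame'][120:,50:460,::-1],cv2.resize(b[130:262,200:400],(400,264))]))
```

```text
(no output)
```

View pics/g1.png

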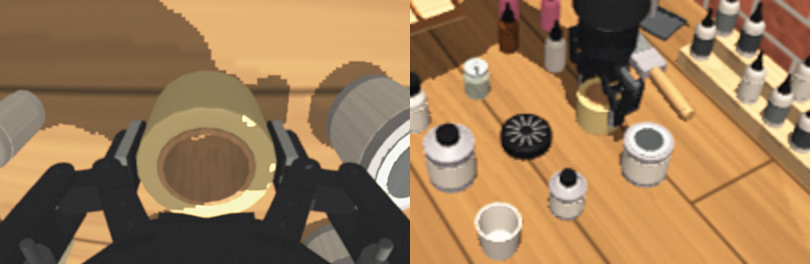

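Emit:
carry_out --pt "-1 0 0 -0.02 0 0 0" --pt "-1 0 0 -0.05 0 0 0" --pt "-1 0 0 -0.05 0 0 0" --pt "-1 -0.0437 0.0296 0 0 0 0" --pt "-1 -0.0437 0.0296 0 0 0 0" --pt "-1 -0.0437 0.0296 0 0 0 0" --pt "-1 -0.0437 0.0296 0 0 0 0" --pt "-1 -0.0437 0.0296 0 0 0 0" --pt "-1 -0.0437 0.0296 0 0 0 0" --pt "-1 -0.0437 0.0296 0 0 0 0" --pt "-1 -0.0437 0.0296 0 0 0 0"

```text
time: 9.1
eef_pos: [429.1, 339.7, 133.3]
ee_rot: [0.001, -0.707, 0.707, 0.0]
ft_force: [0.6, 0.0, -1.1]
opening: 0.736
```

Emit:
carry_out --pt "-1 0 0 0.03 0 0 0" --pt "-1 0 0 0 0 0 0" --pt "-1 0 0 0 0 0 0"

```text
time: 9.48
eef_pos: [430.7, 338.1, 103.3]
ee_rot: [0.0, -0.707, 0.707, -0.0]
ft_force: [0.1, -0.6, -1.2]
opening: 0.742
```

Run:
```python
from h import *
c=cam('wrist'); cv2.imwrite('pics/w2.png',c['frame'][:,:,::-1]); print(monitor.observe()['eef_pos'],monitor.observe()['ft_force'])
```

```text
[430.93061216 338.1718321  103.52194995] [-0.14367865 -0.74474194 -0.70919563]
```

View pics/w2.png

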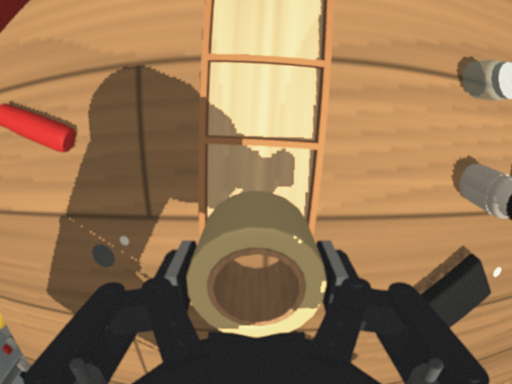

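Run:
```python
from h import *
c=cam('wrist');c['wr']=True
p=np.array([494.5,334.3]);a=-.058;R=np.array([[np.cos(a),-np.sin(a)],[np.sin(a),np.cos(a)]])
for px in [(203,100),(331,100),(205,142),(325,142),(207,58),(328,64)]:
    w=atz(c,px,19); print(px,w.round(1),(R.T@(w[:2]-p)).round(1))
```

```text
(203, 100) [510.9 378.7  19. ] [13.8 45.3]
(331, 100) [511.5 280.9  19. ] [ 20.1 -52.3]
(205, 142) [478.2 378.1  19. ] [-18.8  42.8]
(325, 142) [478.4 284.6  19. ] [-13.2 -50.6]
(207, 58) [543.4 375.2  19. ] [46.4 43.7]
(328, 64) [539.5 283.7  19. ] [ 47.9 -47.9]
```

Emit:
carry_out --pt "-1 0.002 0 0.04 0 0 0" --pt "-1 0 0 0.03 0 0 0" --pt "-1 0 0 0.011 0 0 0" --pt "-1 0 0 0 0 0 0" --pt "-1 0 0 0 0 0 0"

```text
time: 10.2
eef_pos: [430.9, 336.9, 22.6]
ee_rot: [-0.001, 0.707, -0.707, -0.0]
ft_force: [-0.8, 0.0, -1.8]
opening: 0.742
```

Emit:
carry_out --pt "-1 0 0 0.001 0 0 0" --pt "-1 0 0 0.001 0 0 0" --pt "-1 0 0 0 0 0 0"

```text
time: 10.58
eef_pos: [430.1, 336.3, 19.5]
ee_rot: [-0.0, 0.707, -0.707, -0.0]
ft_force: [0.3, -0.7, -0.7]
opening: 0.74
```

Emit:
carry_out --pt "-1 0 0 0.001 0 0 0" --pt "-1 0 0 0 0 0 0" --pt "-1 0 0 0.001 0 0 0" --pt "-1 0 0 0 0 0 0"

```text
time: 11.08
eef_pos: [430.1, 336.3, 18.5]
ee_rot: [-0.0, 0.707, -0.707, 0.0]
ft_force: [-5.2, -2.3, 16.0]
opening: 0.739
```

Emit:
carry_out --pt "-1 0 0 -0.001 0 0 0" --pt "0.7 0 0 0 0 0 0" --pt "0.7 0 0 0 0 0 0" --pt "1 0 0 0 0 0 0" --pt "1 0 0 0 0 0 0" --pt "1 0 0 -0.03 0 0 0" --pt "1 0 0 -0.06 0 0 0" --pt "1 0 0 -0.05 0 0 0" --pt "1 0 0 0 0 0 0"

```text
time: 12.2
eef_pos: [431.8, 338.2, 162.8]
ee_rot: [-0.004, 0.707, -0.707, -0.001]
ft_force: [0.1, 0.1, -0.0]
opening: 0.995
```

Run:
```python
from fit import *
c=cam('wrist'); cv2.imwrite('pics/w3.png',c['frame'][:,:,::-1]); print(monitor.observe()['eef_pos'],monitor.observe()['ft_force'])
cams=[(cam('scene'),'scene'),(cam('side'),'side')]
v=views('tape',(430,336),cams)
v=[(c,np.array(r)) for c,r in v]; print(len(v)); print(fit('tape',v,(430,336)) if v else '')
```

```text
[430.7170197  337.11765378 160.2497814 ] [-0.42429113 -0.36396516 -1.10264988]
2
(array([427.66429472, 340.88832068]), np.float64(0.14781200885772705))
```

View pics/w3.png

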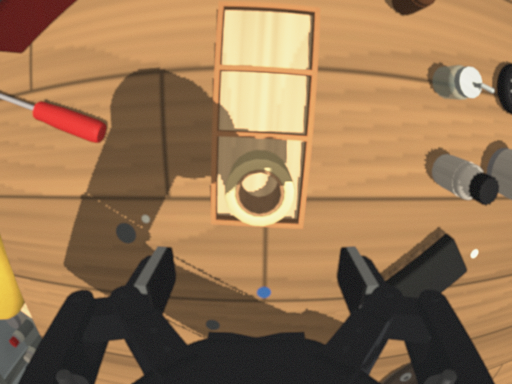

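Emit:
carry_out --pt "1 0.038 -0.04 0 0 0 0" --pt "1 0.038 -0.04 0 0 0 0" --pt "1 0.038 -0.04 0 0 0 0" --pt "1 0.038 -0.04 0 0 0 0" --pt "1 0.038 -0.04 0 0 0 0" --pt "1 0.038 -0.04 0 0 0 0" --pt "1 0 0 0 0 0 0" --pt "1 0 0 0 0 0 0"

```text
time: 13.45
eef_pos: [669.5, 107.7, 156.5]
ee_rot: [-0.001, -0.707, 0.707, 0.001]
ft_force: [0.7, -0.1, -0.8]
opening: 1.001
```

Run:
```python
from h import *
c=cam('wrist');c['wr']=True; print(monitor.observe()['eef_pos'])
print([(np.round(q['pixel']).tolist(),round(q['confidence'],2),atz(c,q['pixel'])[:2].round().tolist()) for q in models.place_of('dropper','wrist')])
f=c['frame'][:,:,::-1]
cv2.imwrite('pics/w4.png',f[80:320,100:460])
```

```text
[669.31709177 108.36939048 157.03589807]
[([255.0, 176.0], 0.96, [670.0, 109.0]), ([141.0, 181.0], 0.91, [665.0, 234.0]), ([178.0, 139.0], 0.69, [710.0, 189.0]), ([94.0, 298.0], 0.36, [492.0, 341.0])]
```

View pics/w4.png

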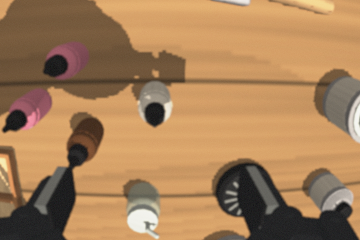

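Emit:
carry_out --pt "0.2 0 -0.0005 0.02 0 0 0" --pt "0.2 0 0 0.02 0 0 0" --pt "0.2 0 0 0.04 0 0 0" --pt "0.2 0 0 0.04 0 0 0" --pt "0.2 0 0 0.022 0 0 0" --pt "0.2 0 0 0 0 0 0" --pt "-1 0 0 0 0 0 0" --pt "-1 0 0 0 0 0 0" --pt "-1 0 0 0 0 0 0" --pt "-1 0 0 0 0 0 0" --pt "-1 0 0 0 0 0 0" --pt "-1 0 0 0 0 0 0"

```text
time: 15.05
eef_pos: [670.9, 108.6, 17.0]
ee_rot: [-0.001, 0.707, -0.707, 0.0]
ft_force: [-2.3, 3.7, 5.9]
opening: 0.334
```

Run:
```python
from h import *
c=cam('wrist');c['wr']=True; print(monitor.observe()['eef_pos'],monitor.observe()['opening'],monitor.observe()['ft_force'])
b=cam('side')['frame'][:,:,::-1]
cv2.imwrite('pics/g2.png',np.hstack([c['frame'][84:384,100:410,::-1],cv2.resize(b[90:240,170:370],(400,300))]))
```

```text
[670.90588543 108.58501791  17.00888567] 0.3295599989219973 [-2.6512287   2.11828781  6.41600328]
```

View pics/g2.png

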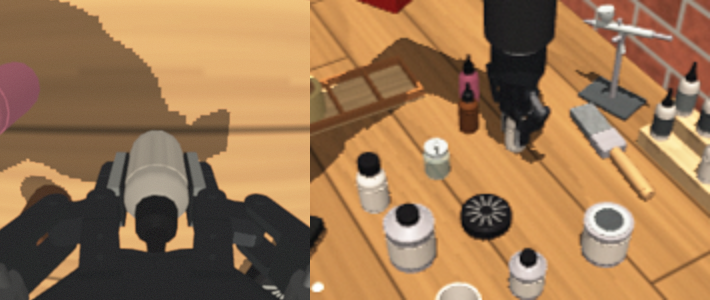

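Emit:
carry_out --pt "-1 0 0 -0.02 0 0 0" --pt "-1 0 0 -0.055 0 0 0" --pt "-1 0 0 -0.055 0 0 0" --pt "-1 -0.0439 0.0194 0 0 0 0" --pt "-1 -0.0439 0.0194 0 0 0 0" --pt "-1 -0.0439 0.0194 0 0 0 0" --pt "-1 -0.0439 0.0194 0 0 0 0" --pt "-1 -0.0439 0.0194 0 0 0 0" --pt "-1 0 0 0.03 0 0 0" --pt "-1 0 0 0.03 0 0 0" --pt "-1 0 0 0.03 0 0 0" --pt "-1 0 0 0.02 0 0 0"

```text
time: 16.65
eef_pos: [572.9, 326.8, 34.3]
ee_rot: [-0.001, -0.707, 0.707, 0.0]
ft_force: [0.5, 0.3, -0.6]
opening: 0.333
```

Emit:
carry_out --pt "-1 0 0 0.007 0 0 0" --pt "-1 0 0 0 0 0 0" --pt "-1 0 0 0 0 0 0"

```text
time: 17.02
eef_pos: [574.2, 328.1, 30.3]
ee_rot: [-0.001, 0.707, -0.707, 0.0]
ft_force: [-0.3, 0.8, -0.1]
opening: 0.332
```

Run:
```python
from h import *
c=cam('wrist'); print(monitor.observe()['eef_pos'],monitor.observe()['opening'],monitor.observe()['ft_force'])
cv2.imwrite('pics/g3.png',c['frame'][84:384,100:410,::-1])
```

```text
[574.1961078  328.10371927  30.4271307 ] 0.3343866549278987 [-0.6875547  -0.20418934 -1.14593013]
```

View pics/g3.png

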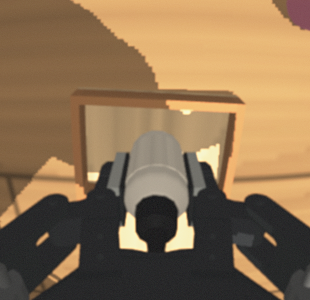

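Emit:
carry_out --pt "-1 0 0 0.004 0 0 0" --pt "-1 0 0 0.003 0 0 0" --pt "-1 0 0 0.001 0 0 0" --pt "-1 0 0 0 0 0 0" --pt "-1 0 0 0.001 0 0 0" --pt "-1 0 0 0 0 0 0"

```text
time: 17.82
eef_pos: [573.7, 327.7, 21.0]
ee_rot: [-0.0, 0.707, -0.707, 0.0]
ft_force: [-1.6, -0.3, 5.0]
opening: 0.329
```

Emit:
carry_out --pt "-0.1 0 0 0 0 0 0" --pt "0 0 0 0 0 0 0" --pt "0 0 0 0 0 0 0" --pt "0.1 0 0 -0.03 0 0 0" --pt "0.1 0 0 -0.055 0 0 0" --pt "0.1 0 0 -0.055 0 0 0" --pt "1 0.055 0.0032 0 0 0 0" --pt "1 0.055 0.0032 0 0 0 0" --pt "1 0.055 0.0032 0 0 0 0" --pt "1 0.055 0.0032 0 0 0 0"

```text
time: 19.08
eef_pos: [560.5, 106.1, 160.5]
ee_rot: [-0.0, 0.707, -0.707, 0.0]
ft_force: [1.0, -0.5, 0.5]
opening: 0.999
```

Emit:
carry_out --pt "1 0.055 0.0032 0 0 0 0" --pt "1 0.055 0.0032 0 0 0 0" --pt "1 0.055 0.0032 0 0 0 0" --pt "1 0.056 0.0032 0 0 0 0" --pt "1 0 0 0 0 0 0" --pt "1 0 0 0 0 0 0"

```text
time: 19.82
eef_pos: [548.0, -113.6, 160.3]
ee_rot: [0.0, -0.707, 0.708, 0.0]
ft_force: [-0.2, 1.1, 1.1]
opening: 0.997
```

Run:
```python
from fit import *
c=cam('wrist');c['wr']=True; print(monitor.observe()['eef_pos'])
for t in ['small_tin','large_tin','bottle']:print(t,[(np.round(q['pixel']).tolist(),round(q['confidence'],2),atz(c,q['pixel'])[:2].round().tolist()) for q in models.place_of(t,'wrist')])
cams=[(cam('scene'),'scene'),(cam('side'),'side')]
for n,x in [('dropper',(573,328)),('tape',(430,337))]:
    v=views(n,x,cams); print(n,len(v),[fit(n,[w],x) for w in v])
print([ (q['confidence'],q['pixel']) for q in models.place_of('dropper','side')])
cv2.imwrite('pics/s4.png',np.hstack([cv2.resize(cams[0][0]['frame'][90:150,250:350,::-1],(400,240)),cv2.resize(cams[1][0]['frame'][110:170,140:240,::-1],(400,240))]))
```

```text
[ 548.14449423 -112.92008277  160.3141561 ]
small_tin [([255.0, 174.0], 0.67, [549.0, -112.0])]
large_tin [([160.0, 255.0], 0.87, [449.0, 3.0])]
bottle [([87.0, 253.0], 0.96, [445.0, 112.0])]
dropper 1 [(array([569.34033203, 337.01879883]), np.float64(0.2945696711540222))]
tape 2 [(array([421.96130371, 345.17181396]), np.float64(0.1441831737756729)), (array([431.42977142, 342.69711685]), np.float64(0.06785331666469574))]
[(0.68, [211.5, 130.9]), (0.62, [167.1, 148.5]), (0.58, [249.7, 154.6]), (0.51, [248.0, 141.3])]
```

View pics/s4.png

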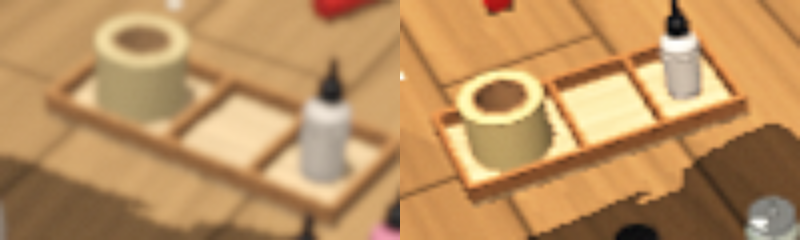

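Emit:
carry_out --pt "0.6 0 0 0.04 0 0 0" --pt "0.6 0 0 0.045 0 0 0" --pt "0.6 0 0 0.04 0 0 0" --pt "0.6 0 0 0.023 0 0 0" --pt "0.6 0 0 0 0 0 0" --pt "-1 0 0 0 0 0 0" --pt "-1 0 0 0 0 0 0" --pt "-1 0 0 0 0 0 0" --pt "-1 0 0 0 0 0 0" --pt "-1 0 0 0 0 0 0" --pt "-1 0 0 0 0 0 0"

```text
time: 21.75
eef_pos: [549.2, -113.2, 13.9]
ee_rot: [-0.001, 0.707, -0.707, 0.001]
ft_force: [-1.1, 0.8, 6.5]
opening: 0.5
```

Emit:
carry_out --pt "-1 0 0 -0.02 0 0 0" --pt "-1 0 0 -0.055 0 0 0" --pt "-1 0 0 -0.055 0 0 0" --pt "-1 -0.0556 0.0049 0 0 0 0" --pt "-1 -0.0556 0.0049 0 0 0 0" --pt "-1 -0.0556 0.0049 0 0 0 0" --pt "-1 -0.0556 0.0049 0 0 0 0" --pt "-1 -0.0556 0.0049 0 0 0 0" --pt "-1 -0.0556 0.0049 0 0 0 0" --pt "-1 -0.0556 0.0049 0 0 0 0" --pt "-1 -0.0556 0.0049 0 0 0 0"

```text
time: 23.12
eef_pos: [508.3, 333.3, 142.9]
ee_rot: [-0.0, 0.707, -0.707, -0.0]
ft_force: [0.6, -0.0, -1.9]
opening: 0.499
```

Emit:
carry_out --pt "-1 0 0 0.03 0 0 0" --pt "-1 0 0 0.03 0 0 0" --pt "-1 0 0 0.03 0 0 0" --pt "-1 0 0 0 0 0 0" --pt "-1 0 0 0 0 0 0"

```text
time: 23.75
eef_pos: [509.4, 332.0, 53.6]
ee_rot: [-0.001, 0.707, -0.707, 0.0]
ft_force: [0.6, 0.9, -0.5]
opening: 0.5
```

Run:
```python
from h import *
c=cam('wrist'); print(monitor.observe()['eef_pos'],monitor.observe()['opening'],monitor.observe()['ft_force'])
b=cam('scene')['frame'][:,:,::-1]
cv2.imwrite('pics/g4.png',np.hstack([c['frame'][84:384,100:410,::-1],cv2.resize(b[70:160,240:360],(400,300))]))
```

```text
[509.62251384 332.18157301  53.98019636] 0.498433408418672 [ 0.29500695 -0.05955355 -0.83965013]
```

View pics/g4.png

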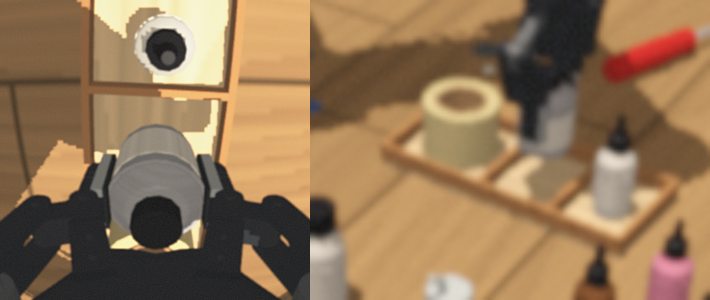

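Emit:
carry_out --pt "-1 0 0 0.02 0 0 0" --pt "-1 0 0 0.01 0 0 0" --pt "-1 0 0 0.003 0 0 0" --pt "-1 0 0 0.001 0 0 0" --pt "-1 0 0 0 0 0 0" --pt "-1 0 0 0.001 0 0 0" --pt "-1 0 0 0 0 0 0"

```text
time: 24.72
eef_pos: [509.1, 331.8, 18.0]
ee_rot: [-0.0, 0.707, -0.707, 0.0]
ft_force: [-1.7, -0.6, 3.8]
opening: 0.497
```

Emit:
carry_out --pt "0.1 0 0 0 0 0 0" --pt "0.2 0 0 0 0 0 0" --pt "0.2 0 0 0 0 0 0" --pt "0.2 0 0 -0.03 0 0 0" --pt "0.2 0 0 -0.055 0 0 0" --pt "0.2 0 0 -0.055 0 0 0" --pt "1 0.0544 0.01 0 0 0 0" --pt "1 0.0544 0.01 0 0 0 0" --pt "1 0.0544 0.01 0 0 0 0" --pt "1 0.0544 0.01 0 0 0 0" --pt "1 0.0544 0.01 0 0 0 0" --pt "1 0.0544 0.01 0 0 0 0"

```text
time: 26.22
eef_pos: [448.3, 3.5, 157.6]
ee_rot: [-0.0, 0.707, -0.707, 0.0]
ft_force: [1.3, -0.9, 0.5]
opening: 0.998
```

Emit:
carry_out --pt "1 0 0 0 0 0 0" --pt "1 0 0 0 0 0 0"

```text
time: 26.48
eef_pos: [449.1, 5.0, 157.6]
ee_rot: [0.0, -0.707, 0.707, -0.0]
ft_force: [0.8, 0.3, 0.3]
opening: 1.0
```

Run:
```python
from h import *
c=cam('wrist');c['wr']=True; print(monitor.observe()['eef_pos'])
for t in ['large_tin','bottle','tray2']:print(t,[(np.round(q['pixel']).tolist(),round(q['confidence'],2),atz(c,q['pixel'])[:2].round().tolist()) for q in models.place_of(t,'wrist')])
a=cam('scene')['frame'][:,:,::-1];b=cam('side')['frame'][:,:,::-1]
cv2.imwrite('pics/g5.png',np.hstack([cv2.resize(a[80:155,240:340],(400,300)),cv2.resize(b[100:175,145:245],(400,300))]))
```

```text
[449.23503776   5.50179062 157.47601672]
large_tin [([256.0, 180.0], 0.69, [445.0, 5.0])]
bottle [([158.0, 182.0], 0.74, [443.0, 113.0])]
tray2 [([499.0, 132.0], 0.94, [513.0, -310.0]), ([5.0, 147.0], 0.93, [495.0, 342.0])]
```

View pics/g5.png

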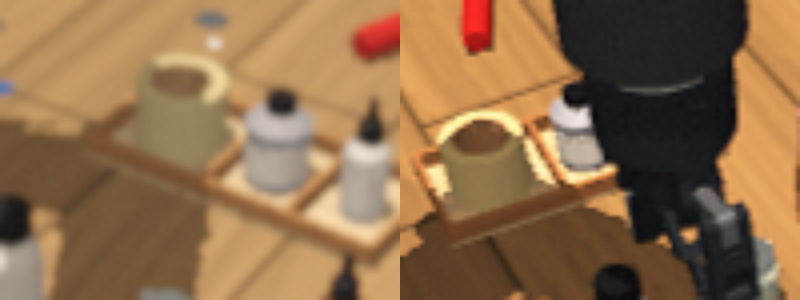

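Emit:
carry_out --pt "1 0 0.0022 0.03 0 0 0" --pt "1 0 0 0.045 0 0 0" --pt "1 0 0 0.035 0 0 0" --pt "1 0 0 0.024 0 0 0" --pt "1 0 0 0 0 0 0" --pt "-1 0 0 0 0 0 0" --pt "-1 0 0 0 0 0 0" --pt "-1 0 0 0 0 0 0" --pt "-1 0 0 0 0 0 0" --pt "-1 0 0 0 0 0 0" --pt "-1 0 0 0 0 0 0"

```text
time: 28.15
eef_pos: [447.6, 5.5, 24.7]
ee_rot: [-0.001, 0.707, -0.707, 0.001]
ft_force: [-2.2, 1.1, 6.7]
opening: 0.708
```

Emit:
carry_out --pt "-1 0 0 -0.02 0 0 0" --pt "-1 0 0 -0.055 0 0 0" --pt "-1 0 0 -0.05 0 0 0" --pt "-1 0.0521 -0.0058 0 0 0 0" --pt "-1 0.0521 -0.0058 0 0 0 0" --pt "-1 0.0521 -0.0058 0 0 0 0" --pt "-1 0.0521 -0.0058 0 0 0 0" --pt "-1 0.0521 -0.0058 0 0 0 0" --pt "-1 0.0521 -0.0058 0 0 0 0" --pt "-1 0 0 0.03 0 0 0" --pt "-1 0 0 0.03 0 0 0" --pt "-1 0 0 0.02 0 0 0"

```text
time: 29.65
eef_pos: [480.6, -307.5, 67.5]
ee_rot: [0.0, -0.707, 0.708, 0.0]
ft_force: [0.3, -1.1, -2.6]
opening: 0.709
```

Emit:
carry_out --pt "-1 0 0 0 0 0 0" --pt "-1 0 0 0 0 0 0"

```text
time: 29.9
eef_pos: [482.1, -307.7, 69.5]
ee_rot: [-0.0, 0.707, -0.707, 0.001]
ft_force: [0.5, -0.5, -1.7]
opening: 0.713
```

Run:
```python
from h import *
c=cam('wrist'); print(monitor.observe()['eef_pos'],monitor.observe()['opening'],monitor.observe()['ft_force'])
b=cam('side')['frame'][:,:,::-1]
cv2.imwrite('pics/g6.png',np.hstack([c['frame'][84:384,100:410,::-1],cv2.resize(b[230:350,250:410],(400,300))]))
```

```text
[ 482.26351559 -307.72674095   69.73135615] 0.7086706726381121 [-0.80693356  0.33440744 -2.28134028]
```

View pics/g6.png

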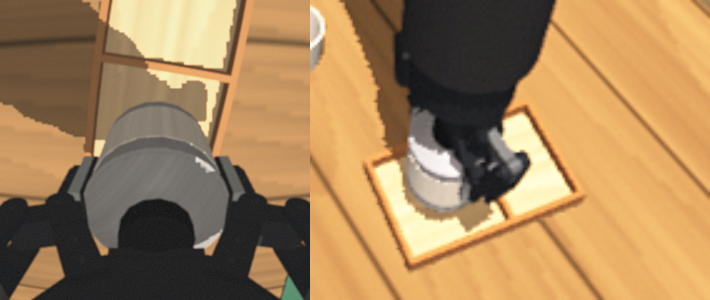

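Emit:
carry_out --pt "-1 0 0.001 0.02 0 0 0" --pt "-1 0 0 0.014 0 0 0" --pt "-1 0 0 0.004 0 0 0" --pt "-1 0 0 0.001 0 0 0" --pt "-1 0 0 0 0 0 0" --pt "-1 0 0 0.001 0 0 0" --pt "-1 0 0 0 0 0 0"

```text
time: 30.88
eef_pos: [480.8, -307.6, 28.8]
ee_rot: [-0.0, 0.707, -0.707, 0.0]
ft_force: [-0.1, 0.1, 1.4]
opening: 0.707
```

Emit:
carry_out --pt "-1 0 0 0.0005 0 0 0" --pt "0.7 0 0 0 0 0 0" --pt "0.7 0 0 0 0 0 0" --pt "0.9 0 0 0 0 0 0" --pt "1 0 0 -0.02 0 0 0" --pt "1 0 0 -0.055 0 0 0" --pt "1 0 0 -0.055 0 0 0" --pt "1 -0.0524 0.0047 0 0 0 0" --pt "1 -0.0524 0.0047 0 0 0 0" --pt "1 -0.0524 0.0047 0 0 0 0" --pt "1 -0.0524 0.0047 0 0 0 0"

```text
time: 32.25
eef_pos: [461.3, -96.4, 158.0]
ee_rot: [0.0, -0.707, 0.707, -0.0]
ft_force: [0.5, 1.1, 0.1]
opening: 0.999
```

Emit:
carry_out --pt "1 -0.0524 0.0047 0 0 0 0" --pt "1 -0.0524 0.0047 0 0 0 0" --pt "1 -0.0524 0.0047 0 0 0 0" --pt "1 -0.0524 0.0047 0 0 0 0" --pt "1 0 0 0 0 0 0" --pt "1 0 0 0 0 0 0"

```text
time: 33.0
eef_pos: [442.6, 111.7, 157.6]
ee_rot: [0.0, 0.707, -0.707, -0.0]
ft_force: [-0.1, -0.7, 0.4]
opening: 0.999
```

Run:
```python
from fit import *
c=cam('wrist');c['wr']=True; print(monitor.observe()['eef_pos'])
for t in ['bottle']:print(t,[(np.round(q['pixel']).tolist(),round(q['confidence'],2),atz(c,q['pixel'])[:2].round().tolist()) for q in models.place_of(t,'wrist')])
cams=[(cam('scene'),'scene'),(cam('side'),'side')]
for n,x in [('large_tin',(481,-307))]:
    v=views(n,x,cams); print(n,len(v),[fit(n,[w],x) for w in v])
```

```text
[442.65040879 111.19322414 157.66987397]
bottle [([254.0, 172.0], 0.79, [446.0, 114.0])]
large_tin 2 [(array([ 476.22233963, -305.70870209]), np.float64(0.05981941148638725)), (array([ 482.66473389, -305.15957642]), np.float64(0.04068080335855484))]
```

Emit:
carry_out --pt "0.6 -0.001 -0.001 0.035 0 0 0" --pt "0.6 0 0 0.045 0 0 0" --pt "0.6 0 0 0.035 0 0 0" --pt "0.6 0 0 0.022 0 0 0" --pt "0.6 0 0 0 0 0 0" --pt "-1 0 0 0 0 0 0" --pt "-1 0 0 0 0 0 0" --pt "-1 0 0 0 0 0 0" --pt "-1 0 0 0 0 0 0" --pt "-1 0 0 0 0 0 0" --pt "-1 0 0 0 0 0 0"

```text
time: 34.67
eef_pos: [444.6, 113.0, 22.2]
ee_rot: [-0.001, 0.707, -0.707, 0.0]
ft_force: [-1.0, -1.2, 6.8]
opening: 0.451
```

Emit:
carry_out --pt "-1 0 0 -0.02 0 0 0" --pt "-1 0 0 -0.055 0 0 0" --pt "-1 0 0 -0.055 0 0 0" --pt "-1 0.0541 -0.0144 0 0 0 0" --pt "-1 0.0541 -0.0144 0 0 0 0" --pt "-1 0.0541 -0.0144 0 0 0 0" --pt "-1 0.0541 -0.0144 0 0 0 0" --pt "-1 0.0541 -0.0144 0 0 0 0" --pt "-1 0.0541 -0.0144 0 0 0 0" --pt "-1 0.0541 -0.0144 0 0 0 0" --pt "-1 0.0541 -0.0144 0 0 0 0"

```text
time: 36.05
eef_pos: [559.4, -322.0, 151.6]
ee_rot: [0.0, -0.707, 0.707, -0.0]
ft_force: [0.7, 0.4, -0.7]
opening: 0.452
```

Emit:
carry_out --pt "-1 0 0 0.03 0 0 0" --pt "-1 0 0 0.03 0 0 0" --pt "-1 0 0 0.02 0 0 0" --pt "-1 0 0 0 0 0 0" --pt "-1 0 0 0 0 0 0"

```text
time: 36.67
eef_pos: [559.7, -320.3, 72.1]
ee_rot: [-0.0, 0.707, -0.707, 0.001]
ft_force: [0.8, -0.6, -0.2]
opening: 0.454
```

Run:
```python
from h import *
c=cam('wrist'); print(monitor.observe()['eef_pos'],monitor.observe()['opening'],monitor.observe()['ft_force'])
b=cam('side')['frame'][:,:,::-1]
cv2.imwrite('pics/g7.png',np.hstack([c['frame'][84:384,100:410,::-1],cv2.resize(b[230:350,250:410],(400,300))]))
```

```text
[ 559.94419494 -320.30001999   72.37672607] 0.45109249407990687 [-0.16376389 -0.59989304 -0.91635537]
```

View pics/g7.png

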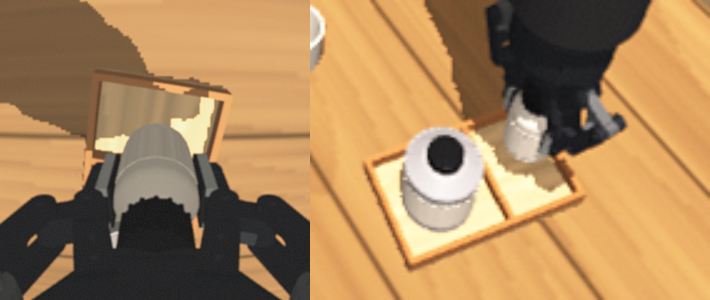

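Emit:
carry_out --pt "-1 0 0 0.025 0 0 0" --pt "-1 0 0 0.014 0 0 0" --pt "-1 0 0 0.004 0 0 0" --pt "-1 0 0 0.002 0 0 0" --pt "-1 0 0 0 0 0 0" --pt "-1 0 0 0.001 0 0 0" --pt "-1 0 0 0 0 0 0"

```text
time: 37.65
eef_pos: [559.6, -320.3, 26.3]
ee_rot: [-0.0, 0.707, -0.707, 0.001]
ft_force: [-2.3, 1.2, 6.6]
opening: 0.449
```

Contact. Release, rise and move clear.

Emit:
carry_out --pt "0.1 0 0 0 0 0 0" --pt "0.2 0 0 0 0 0 0" --pt "0.2 0 0 0 0 0 0" --pt "0.2 0 0 -0.03 0 0 0" --pt "0.2 0 0 -0.055 0 0 0" --pt "0.2 0 0 -0.055 0 0 0" --pt "0.2 0 0 -0.05 0 0 0" --pt "0.2 -0.05 0 0 0 0 0" --pt "0.2 -0.05 0 0 0 0 0" --pt "0.2 -0.05 0 0 0 0 0" --pt "0.2 0 0 0 0 0 0" --pt "0.2 0 0 0 0 0 0"

```text
time: 39.15
eef_pos: [559.1, -170.0, 214.9]
ee_rot: [0.0, 0.707, -0.707, 0.0]
ft_force: [-0.5, -0.6, -0.1]
opening: 0.598
```

Run:
```python
from h import *
print(monitor.observe()['eef_pos'],monitor.observe()['time'])
a=cam('scene')['frame'][:,:,::-1];b=cam('side')['frame'][:,:,::-1]
cv2.imwrite('pics/f1.png',np.hstack([cv2.resize(a[90:350,100:380],(400,371)),cv2.resize(b[105:365,135:415],(400,371))]))
```

```text
[ 559.14661341 -170.01597849  214.89382363] 39.15
```

View pics/f1.png

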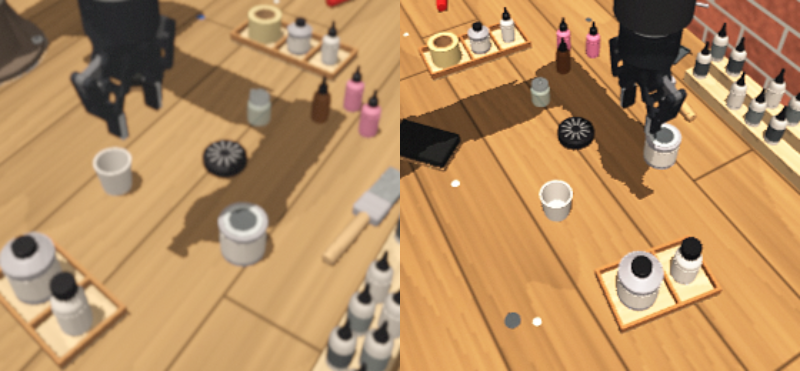

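All five things stand in their bays, and the jar, cup and lever-lid tin are where they were.

```bash
python3 -c "
from bench import manip; print(manip.close_job())"
```

```text
the job is handed in; nothing more can be done
None
```

Both kits are made up and the job was handed in at about 39 s of the 136 s allowed.

- **Helmet tray:** the tape lies flat in the wide bay, the small screw-cap tin is in the middle narrow bay, and the white dropper is in the end narrow bay.
- **Tank tray:** the large screw-cap tin is in the wide bay and the ribbed-cap bottle is in the narrow bay.

Each thing was lowered in roughly 1 mm steps until light contact showed at the wrist, then released. The last pictures from the scene and side cameras show all five upright, or flat for the roll, in their bays. The siphon jar, mixing cup, lever-lid tin and the brown and pink look-alikes stand where they were, and the arm is clear of everything.

Some checks disagreed or were missing:
- **Tray fit:** the wrist camera put the helmet tray about 3 mm off the scene and side fit in y. I split the difference.
- **Placed positions:** the silhouette fits on the placed tape and dropper were up to 10 mm off the commanded spots, and the two cameras differed by about 9 mm on the tape. They were 2 to 5 mm off on the large tin. I relied on the pictures there.
- **Tape contact:** the wrist read about 16 N when the tape touched down, against under 7 N for the others.
- **Small tin and bottle:** I checked their final positions by eye only, with no fit.

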